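# Swap the used-up shampoo: old bottle through the bin flap, new one on the shelf

### The arm

A 6-joint arm with a two-finger parallel gripper is mounted at the origin on the work surface. World frame = base frame: x ahead of the robot, y to its left, z up, the work surface at z = 0. Lengths are in m, angles in rad, forces in N, time in s.
With the tool pointing down it reaches from about 0.3 to 0.75 m from the base axis. Payload 8.5 kg.
Tool frame: the origin (TCP) lies on the mounting face of the last link; the fingertips stand 166 mm ahead of it and the grasp point (between the pads) lies 147 mm ahead of it; z points along the fingers, y is the line along which they close (so a half turn about z gives the same grasp; the last joint's range is limited). The gripper opens to 88 mm and grips with 3 to 60 N. Pads are 18 mm wide; open, the fingers measure 123 mm over their backs; the gripper's body (75 mm by 187 mm) begins 45 mm behind the grasp point.
Start: joints at [-1.357, 0.381, 1.297, -0, 1.464, -0.215], TCP at [0.229, -0.5, 0.405] pointing down, gripper open.
Joint ranges: [-3.11, 3.11], [-0.89, 2.33], [0.22, 2.48], [-1.42, 4.56], [0.17, 2.85], [-2.88, 2.88]. Speed limits (rad/s): [2.39, 2.39, 3.14, 3.14, 3.14, 3.14].

### API

Orientations are given as a rotation vector (axis times angle).
In Python, from cell import ctrl gives the robot as it stands. Calls block until the motion is done:
- ctrl.move_ptp(position, orientation): joint-space move of the TCP to a pose.
- ctrl.move_linear(position, frame=None, rate=0.15, max_force=None): straight line of the TCP; frame=None keeps the orientation; rate is the mean speed in m/s. With max_force (N) it stops when the force on the tool has changed by that much, and returns True; else False.
- ctrl.set_joints(angles): joint-space move.
- ctrl.command_gripper(opening, grasp_force=None): finger opening in m; grasp_force is the grip in N (None keeps the last); returns when the fingers have stopped.
- ctrl.wait(seconds).
- ctrl.solve_ik(position, orientation): joint angles nearest the present ones, or None.
- ctrl.read_camera(name): name is "scene" or "top" or "wrist"; returns a dict with "frame" (400x640x3 uint8, blue, green, red), "K" (3x3 intrinsics, pixels), "R" (3x3) and "t" (3): a world point X has camera coordinates R X + t; the wrist camera has in their place "T_tool_cam" (4x4, takes a point from camera to tool coordinates, whose origin is the TCP and whose axes are the flange's). Camera axes: x right, y down, z forward; pixel columns grow to the right and rows downward; lengths in m; the calibration is good to about 2 mm. The wrist camera is an equidistant fisheye: a pixel r from the principal point sees the ray r / f radians off the axis. A picture is of the moment at which its call begins: read the wrist's pose just before it. There is no depth.
A pose or a line that the arm cannot do raises ctrl.MotionError and nothing moves.
- ctrl.sign_off(): hands the job in; it is judged then, once.
Readings, each from a call of its own:
- ctrl.read_time(): time.
- ctrl.read_qpos(): joint angles.
- ctrl.read_dq(): joint speeds.
- ctrl.read_tau(): joint torques, N m.
- ctrl.read_eef_pos(): TCP position.
- ctrl.read_tcp_rot(): TCP orientation.
- ctrl.read_contact_force(): force on the tool from outside, world axes, zero at the start.
- ctrl.read_wrist_torque(): the same for the moment, N m.
- ctrl.read_opening(): finger opening in m.
- ctrl.read_finger_force(): force on a finger pad.
Only numpy, scipy, OpenCV 4.12 (cv2) and the standard library are available. Lean on these libraries where they do the work, as an engineer would, in place of code of your own. Each camera call takes 0.05 s, during which the arm holds its last target. There are 200 camera calls.

### The job

The shampoo bottle on the white corner shelf is used up: push it through the spring-loaded flap of the small counter-top bin, so that it lies right inside and the flap shuts again behind it. Then take the new, full bottle from the counter and stand it upright on the shelf, in the place where the old one stood. Leave the other things on the shelf and the counter as they are.

Things in the scene. Friction and masses are not known exactly. Their poses are not given: they have to be found in the camera images.
- old_bottle_mid (a point): Centre (half-way up) of the used-up bottle upright on the corner shelf: amber plastic, blank white label, 118 mm tall. Round body 46 mm diameter up to 80 mm above its foot, a shoulder, then a closed round white cap of 30 mm diameter from 88 to 118 mm. This point is 59 mm above the foot and 44 mm below the middle of the cap. z runs up the bottle. 35 to 65 g.
- new_bottle_mid (a point): Centre (half-way up) of the new, full bottle standing on the counter: same shape and size as the used-up one (118 mm tall, body 46 mm diameter, cap 30 mm diameter with its middle 44 mm above this point). z runs up the bottle. 120 to 240 g.
- bin_mouth (a point): Centre of the flap opening in the bin's lid, level with the lid's top; z up. The opening is 92 mm along x by 116 mm along y, the lid 5 mm thick. The white flap that fills it (90 mm long in x, 3 mm thick) is hinged along the opening's +x edge, the hinge line along y; its free edge, at -x, swings down into the bin and hangs 90 mm below the lid when wide open.
- bin: Counter-top bin: steel box 180 x 180 mm with a grey plastic lid, the lid's top 230 mm above the counter, inner floor 4 mm above the counter. It does not move when pushed. Origin at the centre of its underside; axes as those of the opening.
- bin_flap (a joint): Angle of the bin's flap, rad: 0 shut (level), grows as it is pushed down into the bin, at most 1.5. A spring shuts it: about 1 N at its middle starts to open it, about 1 N at its free edge holds it wide open. The empty bottle's weight alone does not open it; a bottle let go half-way may stay pinched between flap and opening until it is pushed on.
- shelf_place (a point): Point on the top of the shelf board, in its open part; the used-up bottle starts within 25 mm of it. Axes: z up; the corner of the two tiled walls (208 mm high) lies 140 mm along +x and 150 mm along -y. The white quarter-round board (270 mm radius, top 130 mm above the counter, 12 mm lip) is fixed there, with a night lamp 92 mm tall, 62 mm wide standing on it 50 mm from both walls.
- soap_dish: Bystander: clay soap dish with a bar of soap, 105 x 74 mm, 29 mm high, on the shelf; origin at the centre of its underside.
- elastic_box: Bystander: closed hair elastic box, 60 x 70 mm, 39 mm high, on the shelf; origin at the centre of its underside.
- mug: Bystander: plain white tooth mug, 74 mm diameter, 92 mm high, open on top, on the counter; origin at the centre of its underside.
- comb: Bystander: red plastic comb lying flat on the counter, 180 mm long along its x, 38 mm wide, 6 mm thick; origin at the centre of its underside.
- nail_clipper: Bystander: steel nail clipper lying on the counter, 75 mm long along its x, 14 mm wide, 15 mm high; origin at the centre of its underside.

How it is judged:
By the outcome, as a careful person would: the job done as asked, in the order asked, and still so for the second after the job is handed in, with the robot touching nothing.
It also fails if it takes over 61 s, if anything falls off the work surface, if the arm or the gripper's body presses on something with over 40 N, if the wrist force passes 120 N, or if a joint passes its speed limit or range.

## Working session

There is one attempt and no reset: what is moved stays moved. The work goes in short steps, each a Python script; the robot and the scene stay as the last script left them, time stands still between calls to the robot, and variables do not carry over. Pictures are saved under pics/ and viewed, at most 10 in all, crops included, and the job is handed in when it is done.

```bash
mkdir -p pics; ls; python3 - <<'E'
from cell import ctrl
import cv2,numpy as np
for n in("scene","top"):
    c=ctrl.read_camera(n); cv2.imwrite(f"pics/{n}0.png",c["frame"]); print(n,c["K"],c["R"],c["t"])
    np.savez(f"{n}0.npz",**c)
c=ctrl.read_camera("wrist"); print(c["K"],c["T_tool_cam"]); cv2.imwrite("pics/w0.png",c["frame"])
print(ctrl.read_time(),ctrl.read_tcp_rot())
E
```

```text
pics
scene [[422.85858839   0.         323.46758931]
 [  0.         422.85858839 202.32646526]
 [  0.           0.           1.        ]] [[-0.56545806  0.8247752  -0.00174433]
 [ 0.63947526  0.43708053 -0.63248083]
 [-0.52089209 -0.35875684 -0.77457405]] [ 0.36326744 -0.20352974  1.31521033]
top [[489.13149815   0.         327.94271587]
 [  0.         489.13149815 200.65083856]
 [  0.           0.           1.        ]] [[-0.02559572 -0.9994045  -0.02314104]
 [-0.99873069  0.02656928 -0.0427912 ]
 [ 0.04338056  0.02201639 -0.998816  ]] [-0.04007989  0.54083768  1.31141325]
[[309.70691629   0.         315.01235445]
 [  0.         309.70691629 197.88361471]
 [  0.           0.           1.        ]] [[-6.39661747e-05 -9.52485767e-01 -3.04583090e-01  7.89647288e-02]
 [ 9.99999995e-01 -3.75716759e-05 -9.25188848e-05 -8.21888080e-04]
 [ 7.66792239e-05 -3.04583094e-01  9.52485765e-01  1.94914566e-02]
 [ 0.00000000e+00  0.00000000e+00  0.00000000e+00  1.00000000e+00]]
0.15 [-3.06860495e+00 -6.68171595e-01 -5.99874754e-05]
```

View pics/scene0.png

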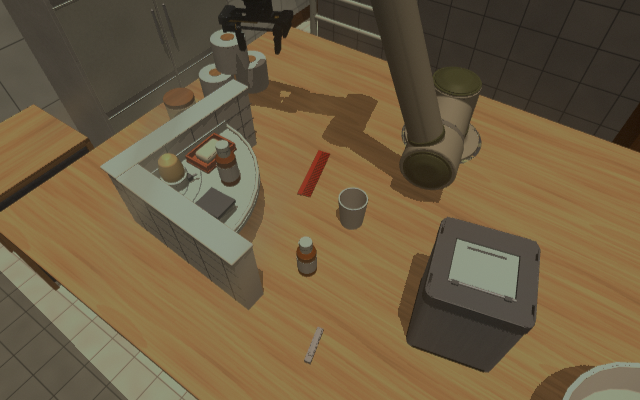

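View pics/top0.png

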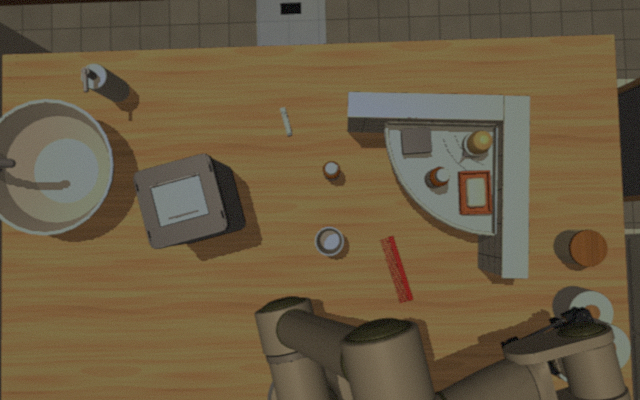

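The scene view shows the old bottle's cap at (222,147) and the new one's at (306,243), with the flap around (485,268). In the top view the old cap is at about (437,176), the new cap at (331,168), and the flap at (180,202) with a slot near its lower edge.

```bash
cat > h.py <<'E'
import cv2,numpy as np
def ray(c,uv):
    R,t,K=c["R"],c["t"],c["K"]
    return -R.T@t, R.T@np.linalg.solve(K,[uv[0],uv[1],1.])
def plane(c,uv,z):
    o,d=ray(c,uv); return o+d*(z-o[2])/d[2]
def tri(a,ua,b,ub):
    P=[c["K"]@np.c_[c["R"],c["t"]] for c in(a,b)]
    X=cv2.triangulatePoints(P[0],P[1],np.array(ua,float),np.array(ub,float)).ravel(); return X[:3]/X[3]
def blob(c,seed,half,f):
    x,y=seed; r=c["frame"][y-half:y+half,x-half:x+half]
    m=f(cv2.cvtColor(r,cv2.COLOR_BGR2HSV)).astype(np.uint8)
    n,l,s,ce=cv2.connectedComponentsWithStats(m)
    i=min(range(1,n),key=lambda i:np.hypot(*(ce[i]-half))-0.02*s[i,4])
    return ce[i]+[x-half,y-half],s[i],(l==i)
E
python3 - <<'E'
from h import *
S=dict(np.load("scene0.npz"));T=dict(np.load("top0.npz"))
w=lambda h:(h[...,1]<70)&(h[...,2]>110)
for n,s,t,z in(("old",(222,147),(437,176),.233),("new",(306,243),(331,168),.103)):
    a,sa,_=blob(S,s,10,w); b,sb,_=blob(T,t,14,w)
    print(n,a,sa[2:],b,sb[2:],tri(S,a,T,b).round(4),plane(T,b,z+.01).round(4),plane(S,a,z).round(4))
for c,s in((T,(180,202)),(S,(485,268))):
    ce,st,m=blob(c,s,50,lambda h:(h[...,1]<60)&(h[...,2]>130))
    k=cv2.boxPoints(cv2.minAreaRect(np.argwhere(m)[:,::-1].astype(np.float32)))+np.array(s)-50
    q=np.array([plane(c,p,.23) for p in k]); print(st,k,q.round(4),plane(c,ce,.23),np.linalg.norm(np.diff(q,axis=0),axis=1))
a=cv2.resize(T["frame"][140:260,120:280],None,fx=4,fy=4,interpolation=3)
b=cv2.resize(S["frame"][210:330,400:560],None,fx=4,fy=4,interpolation=3)[:, :]
d=cv2.resize(T["frame"][80:290,310:540],None,fx=2,fy=2)
cv2.imwrite("pics/bin.png",cv2.convertScaleAbs(cv2.resize(np.vstack([a,b]),None,fx=.6,fy=.6),alpha=1.6))
E
```

```text
old [218.25827815 144.64238411] [ 16  16 151] [437.87710843 171.6626506 ] [ 28  28 415] [ 0.589  -0.3052  0.2601] [ 0.5875 -0.3053  0.243 ] [ 0.5738 -0.335   0.233 ]
new [305.17117117 241.56756757] [ 14  10 111] [330.72727273 167.75757576] [12 11 99] [ 0.6166 -0.0657  0.1206] [ 0.6173 -0.0655  0.113 ] [ 0.6075 -0.0733  0.103 ]
[  23   25   54   48 1322] [[151.50769806 188.86153412]
 [197.53845978 176.30769348]
 [207.25384521 211.93076324]
 [161.2230835  224.48460388]] [[0.5677 0.342  0.23  ]
 [0.5934 0.2362 0.23  ]
 [0.5118 0.2152 0.23  ]
 [0.4861 0.3206 0.23  ]] [0.54212377 0.27705773 0.23      ] [0.10895195 0.08426291 0.10855839]
[  13   22   71   59 2602] [[445.34165192 279.71209335]
 [457.12284088 239.13243866]
 [525.34069061 258.93761826]
 [513.55950165 299.51727295]] [[0.6003 0.2307 0.23  ]
 [0.5082 0.2134 0.23  ]
 [0.479  0.333  0.23  ]
 [0.57   0.3419 0.23  ]] [0.54137487 0.27961449 0.23      ] [0.0936945  0.12311093 0.09144796]
```

View pics/bin.png

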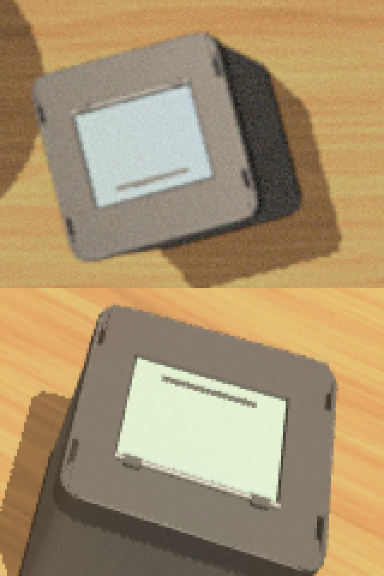

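The crops show the flap's two hinge brackets at the far side (+x) and the slot near the free edge on the robot side, so bin x is roughly world x turned by about +13.5°. Its centre is near (0.541, 0.278). The old cap's mask ran into the shelf, so I'll take a close look from above.

```bash
cat >> h.py <<'E'
from scipy.spatial.transform import Rotation as Ro
def down(a):
    c,s=np.cos(a),np.sin(a); return Ro.from_matrix([[c,s,0],[s,-c,0],[0,0,-1]]).as_rotvec()
def fish(c,p,rv,uv,z):
    K=c["K"]; d=(np.array(uv)-K[:2,2])/K[0,0]; r=np.hypot(*d)
    v=np.r_[np.sin(r)*d/max(r,1e-9),np.cos(r)]
    R=Ro.from_rotvec(rv).as_matrix();T=c["T_tool_cam"]
    o=R@T[:3,3]+p; v=R@T[:3,:3]@v; return o+v*(z-o[2])/v[2]
E
python3 - <<'E'
from h import *
from cell import ctrl
for n,p in(("old",(.583,-.307,.5)),("oldlow",(.583,-.307,.39)),("bin",(.53,.275,.55)),("binlow",(.53,.275,.34)),("new",(.616,-.066,.26))):
    for a in(.236,.236+np.pi,-.5,0):
        q=ctrl.solve_ik(p,down(a)); print(n,round(a,2),None if q is None else np.round(q,2))
ctrl.move_ptp((.583,-.307,.5),down(.236))
p,r=ctrl.read_eef_pos(),ctrl.read_tcp_rot(); c=ctrl.read_camera("wrist")
np.savez("w1.npz",p=p,r=r,**c); cv2.imwrite("pics/w1.png",c["frame"]); print(p,r,ctrl.read_time())
t=ctrl.read_camera("top"); np.savez("top1.npz",**t)
E
```

```text
old 0.24 [-0.66  0.55  0.74 -0.    1.85  0.67]
old 3.38 [-0.66  0.55  0.74 -0.    1.85 -2.47]
old -0.5 [-0.66  0.55  0.74 -0.    1.85  1.41]
old 0 [-0.66  0.55  0.74 -0.    1.85  0.91]
oldlow 0.24 [-0.66  0.59  0.98 -0.    1.57  0.67]
oldlow 3.38 [-0.66  0.59  0.98 -0.    1.57 -2.47]
oldlow -0.5 [-0.66  0.59  0.98 -0.    1.57  1.41]
oldlow 0 [-0.66  0.59  0.98 -0.    1.57  0.91]
bin 0.24 [ 0.28  0.42  0.82 -0.    1.89  1.62]
bin 3.38 [ 0.28  0.42  0.82  0.    1.89 -1.53]
bin -0.5 [ 0.28  0.42  0.82 -0.    1.89  2.35]
bin 0 [ 0.28  0.42  0.82 -0.    1.89  1.85]
binlow 0.24 [ 0.28  0.51  1.27 -0.    1.36  1.62]
binlow 3.38 [ 0.28  0.51  1.27  0.    1.36 -1.53]
binlow -0.5 [ 0.28  0.51  1.27 -0.    1.36  2.35]
binlow 0 [ 0.28  0.51  1.27 -0.    1.36  1.85]
new 0.24 [-0.3   0.63  1.3  -0.    1.21  1.04]
new 3.38 [-0.3   0.63  1.3  -0.    1.21 -2.1 ]
new -0.5 [-0.3   0.63  1.3  -0.    1.21  1.77]
new 0 [-0.3   0.63  1.3  -0.    1.21  1.27]
[ 0.58245405 -0.30790776  0.49970607] [-3.11970966e+00 -3.67930681e-01  9.55891199e-04] 1.7333
```

View pics/w1.png

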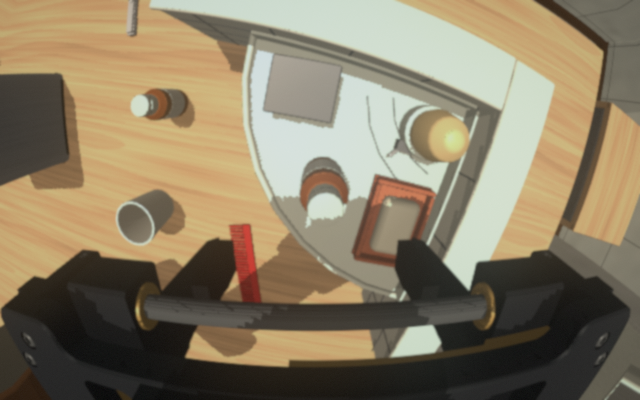

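The wrist view shows the old cap at about (326,207) with the amber shoulder at (323,188), and the new cap at (145,105). Both stand clear of their neighbours.

```bash
python3 - <<'E'
from h import *
c=dict(np.load("w1.npz"));p,r=c["p"],c["r"]
w=lambda h:(h[...,1]<70)&(h[...,2]>150)
f=c["frame"][180:225,295:355]; h=cv2.cvtColor(f,cv2.COLOR_BGR2HSV); print(h[::4,30])
for y in range(180,226,3): print(y,''.join('#' if v>185 else '+' if v>120 else '.' for v in c["frame"][y,295:355].min(1)))
for n,uv,z in(("old top",(326,207),.248),("old mid",(326,206),.233),("new top",(142,106),.118),("boxcorner",(340,65),.169),("shelf corner",(497,107),.13),("shelf leftend",(250,35),.13)):
    print(n,fish(c,p,r,uv,z).round(4))
T=dict(np.load("top0.npz"));f=T["frame"]
for y in range(160,192,2): print(y,''.join('#' if (v.min()>125) else 'o' if int(v[2])-int(v[0])>30 else '.' for v in f[y,420:455]))
E
```

```text
[[ 11 135 147]
 [ 17  60 128]
 [ 24  34 119]
 [ 40  20 156]
 [ 63  13 224]
 [ 60  13 224]
 [ 55  15 224]
 [ 54  17 224]
 [ 53  18 224]
 [ 48  24 217]
 [ 24  42 157]
 [ 23  43 155]]
180 ######+...........................................+++#######
183 #####++.............................................++######
186 #####+...............................................++#####
189 ####++................................................++####
192 ####+....................++++++++++...................+#####
195 ####+..............+++#################++............+######
198 ++++............++########################+++........+#####+
201 ++++..........++#############################++......+++++++
204 ++++++.......+################################++++++++++++++
207 +++++++.....++####################################++++++++++
210 +++++++++...++##################################++++++++++++
213 ++++++++++++++#################################+++++++++++++
216 ++++++++++++++###########################+++++++++++++++++++
219 ++++++++++++###+++++++++++++++++++++++++++++++++++++++++++++
222 +++++
[... 277 characters left out ...]
193 -0.5089  0.13  ]
shelf leftend [ 0.7193 -0.1993  0.13  ]
160 ..#.##..#...#.#.....#..............
162 ....#.##...........##..............
164 .............#.#...#.##.#....###...
166 ...#...#......#............#...#...
168 #.....#..#......ooooo..........#...
170 ......#.....ooooo.....#.......#....
172 ##.........ooooo...................
174 ..##......ooooo.......#........#.#.
176 .##.......ooooo....................
178 .##.......ooooo....##..............
180 #..........oooooo..............#...
182 ............ooooooooooooooo...#..#.
184 .#...........oooooooooooo......#...
186 ..#...............o................
188 ...##.........................#.#..
190 #.....#.#..........................
```

```bash
python3 - <<'E'
from h import *
from cell import ctrl
ctrl.move_linear((.580,-.314,.45),rate=.15)
print(ctrl.move_linear((.580,-.314,.387),rate=.08,max_force=6))
ctrl.command_gripper(.0,8)
print(ctrl.read_opening(),ctrl.read_finger_force(),ctrl.read_contact_force())
ctrl.move_linear((.580,-.314,.56),rate=.15)
print(ctrl.read_opening(),ctrl.read_time())
ctrl.move_ptp((.53,.275,.56),down(.236))
p,r=ctrl.read_eef_pos(),ctrl.read_tcp_rot(); c=ctrl.read_camera("wrist")
np.savez("w2.npz",p=p,r=r,**c); cv2.imwrite("pics/w2.png",c["frame"]); print(p,ctrl.read_opening(),ctrl.read_time())
E
```

```text
False
0.02951665073323379 7.940503880381584 [-0.98775146  0.11291715  0.34855272]
0.029485957136529913 5.4083
[0.53053559 0.27429935 0.55983967] 0.0295297328064283 7.575
```

View pics/w2.png

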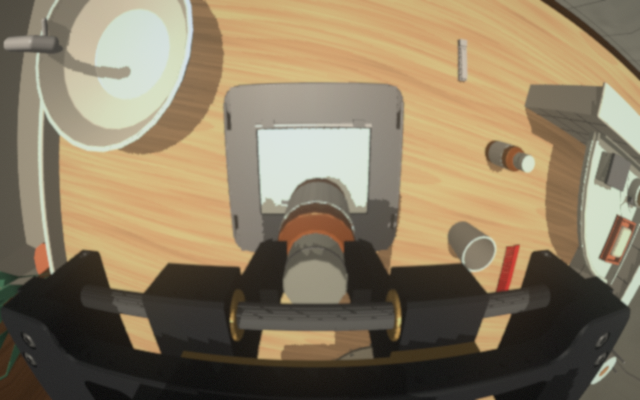

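The bottle is held upright by its cap. The flap's corners are at about (257,127), (370,127), (367,213) and (263,213), square to the gripper, with the hinge on the far side.

```bash
python3 - <<'E'
from h import *
c=dict(np.load("w2.npz"));p,r=c["p"],c["r"]
q=np.array([fish(c,p,r,u,.23) for u in((257,127),(370,127),(367,213),(263,213))]);print(q.round(4),q.mean(0).round(4),np.linalg.norm(np.diff(q,axis=0),axis=1))
d=q[0]-q[1];print(np.arctan2(-d[0],d[1]),fish(c,p,r,(525,163),.118))
E
```

```text
[[0.5698 0.3446 0.23  ]
 [0.5962 0.2339 0.23  ]
 [0.5068 0.2117 0.23  ]
 [0.4807 0.3209 0.23  ]] [0.5383 0.2778 0.23  ] [0.11382089 0.09206175 0.11231886]
0.2339682052040227 [ 0.61399451 -0.05879002  0.118     ]
```

Sizes match (113 × 92 mm, yaw 0.234). The mouth centre is (0.539, 0.278). Pushing through now, 10 mm toward the free edge.

```bash
python3 - <<'E'
from h import *
from cell import ctrl
x,y=.529,.2757
ctrl.move_linear((x,y,.52),rate=.15)
print(ctrl.move_linear((x,y,.341),rate=.1,max_force=12),ctrl.read_eef_pos(),ctrl.read_contact_force(),ctrl.read_opening())
ctrl.command_gripper(.055,8); ctrl.wait(.4)
print(ctrl.read_contact_force())
t=ctrl.read_camera("scene")["frame"][180:380,380:580]
ctrl.move_linear((x,y,.46),rate=.15)
w=ctrl.read_camera("wrist"); print(ctrl.read_time())
cv2.imwrite("pics/b1.png",np.hstack([cv2.resize(t,None,fx=2,fy=2),cv2.resize(w["frame"][50:350,150:450],(400,400))]))
E
```

```text
False [0.52896086 0.27571658 0.34130579] [-1.21931519 -0.62150396 -1.40096975] 0.029796926760932835
[-0.65765321 -0.42990843  0.16225438]
11.925
```

View pics/b1.png

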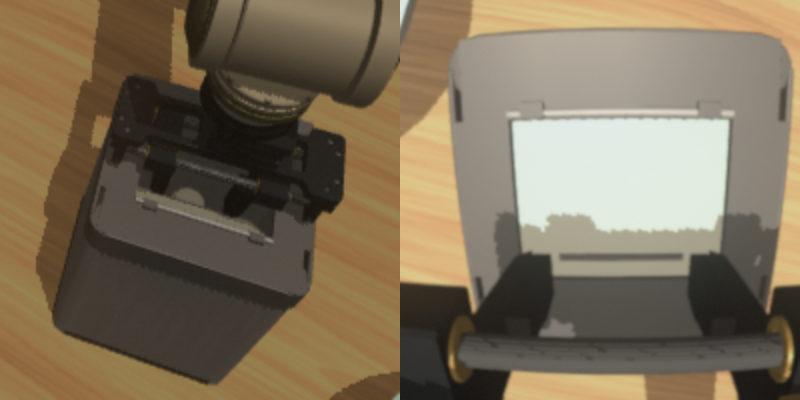

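The right half shows the flap level and shut, with no bottle in the fingers or the opening. Next is the new bottle, with a close look on the way.

```bash
python3 - <<'E'
from h import *
from cell import ctrl
ctrl.command_gripper(.088)
ctrl.move_ptp((.616,-.067,.40),down(.236))
p,r=ctrl.read_eef_pos(),ctrl.read_tcp_rot(); c=ctrl.read_camera("wrist")
np.savez("w3.npz",p=p,r=r,**c); cv2.imwrite("pics/w3.png",c["frame"]); print(p,ctrl.read_time())
for n in [(x,y) for y in (190,205,220) for x in (300,315,330)]: print(n,fish(c,p,r,n,.118).round(4))
E
```

```text
[ 0.61599431 -0.06586446  0.40038271] 13.9583
(300, 190) [ 0.6149 -0.0517  0.118 ]
(315, 190) [ 0.618  -0.0646  0.118 ]
(330, 190) [ 0.6211 -0.0775  0.118 ]
(300, 205) [ 0.6012 -0.0548  0.118 ]
(315, 205) [ 0.6043 -0.0679  0.118 ]
(330, 205) [ 0.6075 -0.081   0.118 ]
(300, 220) [ 0.587  -0.0579  0.118 ]
(315, 220) [ 0.5902 -0.0713  0.118 ]
(330, 220) [ 0.5934 -0.0846  0.118 ]
```

View pics/w3.png

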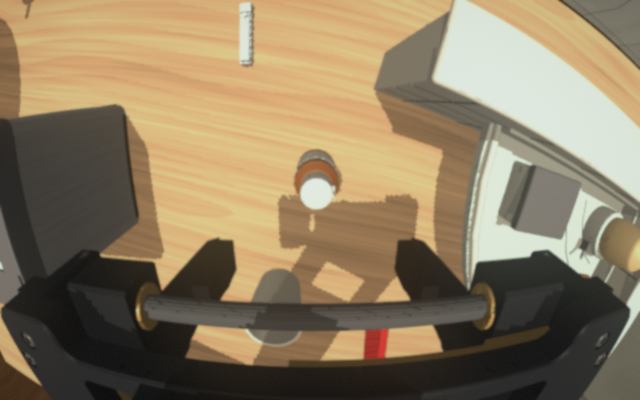

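The new cap's top is at (317,192), which gives (0.6165, −0.067). The way down is clear: mug at (275,300), wall well to the right.

```bash
python3 - <<'E'
from h import *
from cell import ctrl
x,y=.6165,-.067
ctrl.move_linear((x,y,.30),rate=.15)
print(ctrl.move_linear((x,y,.257),rate=.06,max_force=6))
ctrl.command_gripper(.0,25)
print(ctrl.read_opening(),ctrl.read_finger_force())
ctrl.move_linear((x,y,.54),rate=.15)
print(ctrl.read_opening(),ctrl.read_contact_force())
ctrl.move_ptp((.580,-.314,.54),down(.236))
ctrl.move_linear((.580,-.314,.41),rate=.12)
ctrl.wait(.3)
print(ctrl.move_linear((.580,-.314,.382),rate=.02,max_force=2.5),ctrl.read_eef_pos(),ctrl.read_contact_force(),ctrl.read_time())
E
```

```text
False
0.029044663632917626 24.99855757690966
0.02922443531227777 [ 1.02665149  0.17901856 -1.09711864]
True [ 0.58002103 -0.31397745  0.38693588] [0.38384203 1.85028758 5.12867696] 22.1583
```

Contact came at 0.387, exactly the expected height. Releasing and checking.

```bash
python3 - <<'E'
from h import *
from cell import ctrl
ctrl.command_gripper(.038,3); ctrl.wait(.2)
ctrl.command_gripper(.075); ctrl.wait(.2)
ctrl.move_linear((.580,-.314,.50),rate=.12)
w=ctrl.read_camera("wrist")["frame"]
ctrl.move_ptp((.40,-.35,.52),down(.236)); ctrl.wait(.5)
s=ctrl.read_camera("scene")["frame"]
cv2.imwrite("pics/f1.png",np.vstack([cv2.resize(s[70:350,90:560],(705,420)),cv2.resize(w[30:290,180:520],(235,180)).repeat(3,1)[:,:705]*0+0 if 0 else np.pad(cv2.resize(w[30:290,180:520],(235,180)),((0,0),(0,470),(0,0)))]))
print(ctrl.read_time())
E
```

```text
26.0583
```

View pics/f1.png

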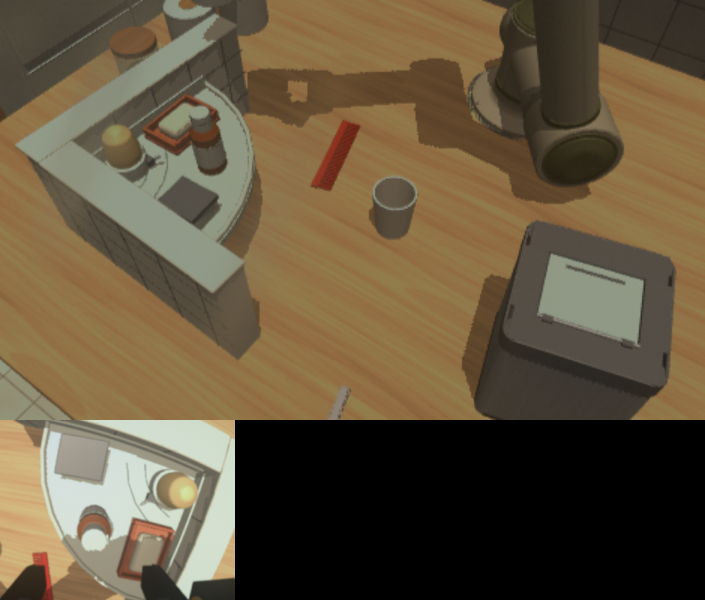

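The new bottle stands upright on the old spot at (207,140). The flap is level and shut at (592,298), and the other things haven't moved.

```bash
python3 -c "
from cell import ctrl
print(ctrl.sign_off())"
```

```text
the job is handed in; nothing more can be done
None
```

The old bottle went through the flap into the bin and the flap is shut, the new bottle stands upright in its place on the shelf, and the job was handed in at about 26 s.

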